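# Clamp the brittle ceramic block lightly in the holding fixture

## Task

Lift the brittle white ceramic block off the wooden board by its two ends with a light grip, set it down gently and let go of it on the cork pad, then take it again by its long sides and set it on the fixture's raised dark steel strip between the blue anvil and the yellow sprung nose, lengthwise and centred across the strip. Then push the red jaw up gently until the block is fully home against the anvil and the sprung nose is pressed in about half way, and leave it so. Never squeeze, drop or knock the block hard, and leave everything else where it stands.

Things in the scene. Friction and masses are not known exactly. Their poses are not given: they have to be found in the camera images.
- block: White glass-ceramic block, 60 long (its x) by 32 wide (y) by 40 high (z) mm, about 190 g; origin at the centre of its underside. It stands in one of the board's three places, 9 mm from its neighbours, so only its two ends are free for fingers. Brittle: it chips if gripped with over 40 N a finger, or landed or pressed harder than 60 N (about a 2 cm drop).
- board: Fixed light wooden storage board, 78 (x) by 148 (y) mm, 14 mm thick; three places at y = -41, 0, +41 mm, each holding one block with its length along the board's x; ribs 4 mm wide and 6 mm high between them. Origin at the centre of its underside.
- steel1: Dark steel block of the same size as the white one, 600 g, also on the board; leave it alone. Origin at the centre of its underside.
- steel2: Second dark steel block, as the first.
- pad: Fixed square cork pad, 130 by 130 mm, 6 mm thick, lying free on the table, where the block is put down to change the grip. Origin at the centre of its underside.
- fixture: Fixed holding fixture, origin under it on the table; its x points from red jaw to blue anvil. Grey base 250 by 100 by 12 mm (x from -160 to 90); on it an dark steel strip 44 mm wide, its top 30 mm above the table; blue anvil 24 by 60 mm, face at x = +50 mm, top 74 mm above the table, with feet 100 mm wide and 24 mm high.
- seat (a point): Point on top of the dark steel strip where the centre of the block's underside belongs, with the block's length along the fixture's x and one end against the anvil; 30 mm from the anvil face, axes as the fixture's.
- jaw_back (a point): Centre of the red jaw's flat back face, 52 mm above the table; push here along the fixture's +x. The jaw is 30 long, 40 wide and 42 mm high, its underside just over the strip; axes as the fixture's.
- nose_face (a point): Centre of the front face (26 by 24 mm) of the yellow sprung nose that presses on the block's end; 46 mm ahead of jaw_back when the spring is relaxed.
- jaw (a joint): Travel of the red jaw towards the anvil, 0 to 0.065 m; starts at 0 to 0.012. It moves stiffly (about 9 N) and stays where it is left. At 0 the nose's face is 95 mm from the anvil's.
- nose (a joint): How far the yellow nose is pressed back into the jaw, 0 (relaxed) to 0.012 m (bottomed); its spring gives 0.6 N per mm.
- drilled: Bystander: steel block with holes, 76 by 51 by 25 mm; origin under its centre.
- stepblock: Bystander: black stepped clamping block, 72 by 30 by 48 mm; origin under its centre.
- driver: Bystander: red screwdriver lying flat.
- cardtube: Bystander: upright cardboard tube, 48 mm across, 110 mm high; origin under its centre.
- spray: Bystander: blue can, 56 mm across, 170 mm high; origin under its centre.
Things that resemble listed ones, but are neither listed nor needed, are in the scene too. Of the things that look like the block, the smaller one is meant. Several things have the shape of the pad; the one meant has the colours described above.

How it is judged:
By the outcome, as a careful person would: the job done as asked, in the order asked, and still so for the second after the job is handed in, with the robot touching nothing.
It also fails if it takes over 64 s, if anything falls off the work surface, if the arm or the gripper's body presses on something with over 40 N, if the wrist force passes 120 N, or if a joint passes its speed limit or range.

## Robot

A 6-joint arm with a two-finger parallel gripper is mounted at the origin on the work surface. World frame = base frame: x ahead of the robot, y to its left, z up, the work surface at z = 0. Lengths are in m, angles in rad, forces in N, time in s.
With the tool pointing down it reaches from about 0.35 to 0.875 m from the base axis. Payload 15.5 kg.
Tool frame: the origin (TCP) lies between the finger pads; the fingertips stand 11 mm ahead of it and the grasp point (between the pads) lies 8 mm behind it; z points along the fingers, y is the line along which they close (so a half turn about z gives the same grasp; the last joint's range is limited). The gripper opens to 85 mm and grips with 20 to 120 N. Pads are 22 mm wide; open, the fingers measure 114 mm over their backs; the gripper's body (76 mm by 85 mm) begins 54 mm behind the grasp point. The pads swing forward as they close: fully open they stand 13 mm farther back than shut.
Start: joints at [-1.272, 0.494, 1.345, -0, 1.302, -0.096], TCP at [0.24, -0.577, 0.212] pointing down, gripper open.
Joint ranges: [-2.91, 2.91], [-0.82, 2.16], [0.22, 2.67], [-1.22, 4.37], [0.12, 2.79], [-3.08, 3.08]. Speed limits (rad/s): [1.89, 1.89, 2.57, 3.01, 3.01, 3.01].

## Interface

Orientations are given as a unit quaternion [x, y, z, w].
In Python, from rig import bot gives the robot as it stands. The module is installed in compiled form; this text tells all that it offers.
- The arm moves only by the tool play_rows, never from a script. Its argument "deltas" is a list of rows, each a list of 7 numbers: the shift along the tool's x, y, z in cm, then the turn, a rotation vector about the tool's x, y, z in degrees, then the opening, from 0 (shut) to 1 (fully open). A call has 1 to 20 rows; each row shifts and turns the commanded pose from where the row before left it, along the tool's axes as they then stand; what a row does not reach is not made up. A row lasts 1/12 s, in which the tool goes at most 41.7 mm and 7.16 degrees, less where a joint would pass 70% of its speed; a pose out of reach is approached as far as the arm can. A call is refused whole if a number of a shift passes 4.17 or a number of a turn 7.16, either way. A call with a gripper value outside its range is refused whole. The fingers move at their own pace and stop on an object; "squeeze" is the grip in N (left out, the last holds). Time passes only in rows, so rows that do not move let the fingers close. It gives the time, the measured TCP pose, the force, the opening and the grip force at its end, in the units of the state.
- bot.read_state(): the state, without advancing time (a new reading comes with each control period).
- bot.read_camera(name): name is "scene" or "top" or "wrist"; returns the picture (384x512x3 uint8, blue, green, red); there is no depth.
- bot.camera_params(name): a dict with "camera_matrix" (3x3 intrinsics, pixels), "T" (4x4, takes a point from camera to world coordinates). Camera axes: x right, y down, z forward; pixel columns grow to the right and rows downward; lengths in m; the calibration is good to about 2 mm. A picture is of the moment at which its call begins: read the wrist's pose just before it. camera_params takes no time and is no camera call; for the wrist camera it gives the pose at the moment of the call.
- bot.hand_in(): hands the job in; it is judged then, once.
The state is a dict: "t": time; "joint_pos": joint angles; "dq": joint speeds; "effort": joint torques, N m; "tool_pos": TCP position; "tcp_rot": TCP orientation; "force": force on the tool from outside, world axes, zero at the start; "ft_torque": the same for the moment, N m; "opening": finger opening in m; "gripper_force": force on a finger pad.
Only numpy, scipy, OpenCV 4.12 (cv2) and the standard library are available. Lean on these libraries where they do the work, as an engineer would, in place of code of your own. Each camera call takes 0.05 s, during which the arm holds its last target. There are 200 camera calls.

## Working session

There is one attempt and no reset: what is moved stays moved. The work goes in short steps, Python scripts to look and compute and a tool call to move; the robot and the scene stay as the last step left them, time stands still between calls to the robot, and variables do not carry over. Pictures are saved under pics/ and viewed, at most 10 in all, crops included, and the job is handed in when it is done.

Besides the shell and the picture viewer there is one more tool, called after "Emit:" by a JSON object that holds its "name" and its "arguments". play_rows: Moves the arm, as the interface text tells. Its arguments: {"type":"object","properties":{"deltas":{"type":"array"},"squeeze":{"type":"number"}},"required":["deltas"]}

```bash
mkdir -p pics
python3 - <<'E'
from rig import bot
import cv2,numpy as np
np.set_printoptions(precision=4,suppress=True)
for n in("scene","top"):
    im=bot.read_camera(n); cv2.imwrite(f"pics/{n}0.png",im)
    p=bot.camera_params(n); print(n,p["camera_matrix"],p["T"])
s=bot.read_state(); print(s)
E
```

```text
scene [[373.8712   0.     259.0828]
 [  0.     373.8712 188.4846]
 [  0.       0.       1.    ]] [[-0.0098  0.846  -0.533   1.1528]
 [ 0.9999  0.0045 -0.0113  0.0642]
 [-0.0072 -0.5331 -0.846   1.1155]
 [ 0.      0.      0.      1.    ]]
top [[451.8481   0.     253.2285]
 [  0.     451.8481 201.9211]
 [  0.       0.       1.    ]] [[ 0.0059 -0.9956  0.0935  0.3979]
 [-1.     -0.0065 -0.006   0.0496]
 [ 0.0066 -0.0934 -0.9956  1.2206]
 [ 0.      0.      0.      1.    ]]
{'t': 0.1, 'joint_pos': array([-1.2715,  0.4941,  1.3461,  0.    ,  1.3025, -0.0955]), 'dq': array([-0.0014, -0.0022, -0.0012,  0.001 , -0.0009, -0.0009]), 'effort': array([  0.0011, -88.3595, -38.4561,  -0.0004,   0.0052,   0.    ]), 'tool_pos': array([ 0.2403, -0.5766,  0.2118]), 'tcp_rot': array([ 0.9806,  0.1961, -0.    , -0.0005]), 'force': array([ 0.7133,  0.5019, -0.1441]), 'ft_torque': array([ 0.0701,  0.0038, -0.0316]), 'gripper_force': 0.0, 'opening': 0.08565506686625132}
```

View pics/top0.png

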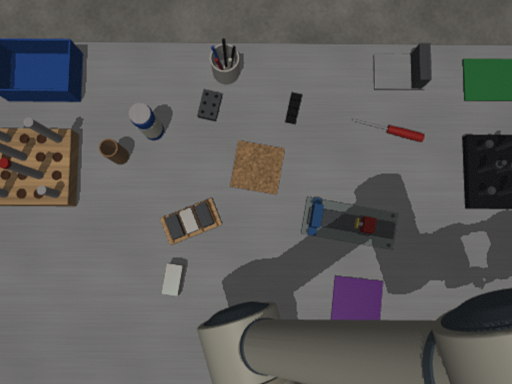

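View pics/scene0.png

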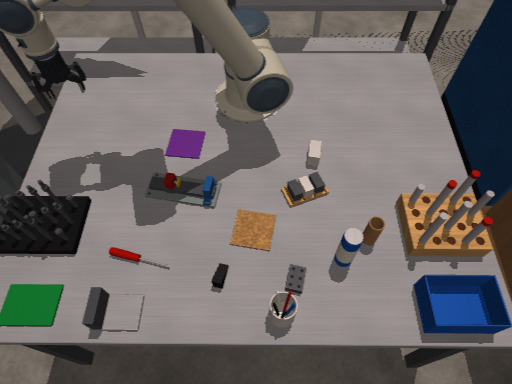

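Top view: board at (190,221) with the white block in the middle, cork pad at (258,167), fixture at (350,222) with anvil at (316,216) and jaw at (368,226). The decoy large white block is at (172,279).

```bash
cat > h.py <<'E'
from rig import bot
import cv2,numpy as np
from scipy.spatial.transform import Rotation as R
np.set_printoptions(precision=4,suppress=True)
def cast(uv,p,z):
    K,T=p["camera_matrix"],p["T"]
    uv=np.atleast_2d(uv).astype(float)
    d=np.c_[uv,np.ones(len(uv))]@np.linalg.inv(K).T@T[:3,:3].T
    o=T[:3,3]; return (o+d*((z-o[2])/d[:,2:]))
def proj(P,p):
    K,T=p["camera_matrix"],p["T"]
    c=(np.atleast_2d(P)-T[:3,3])@T[:3,:3]; q=c@K.T; return q[:,:2]/q[:,2:]
def blob(mask,roi):
    m=np.zeros_like(mask); x0,y0,x1,y1=roi; m[y0:y1,x0:x1]=mask[y0:y1,x0:x1]
    cs,_=cv2.findContours(m,cv2.RETR_EXTERNAL,cv2.CHAIN_APPROX_NONE)
    return max(cs,key=cv2.contourArea)
def rect(c,p,z):
    """min-area rectangle of a contour cast on plane z: centre, long side, short side, yaw of long side (deg)"""
    w=cast(c.reshape(-1,2),p,z)[:,:2]*1000
    b=cv2.boxPoints(cv2.minAreaRect(w.astype(np.float32)))
    e=[b[1]-b[0],b[2]-b[1]]; e.sort(key=np.linalg.norm)
    return b.mean(0),np.linalg.norm(e[1]),np.linalg.norm(e[0]),np.degrees(np.arctan2(e[1][1],e[1][0]))%180
def hsv(im): return cv2.cvtColor(im,cv2.COLOR_BGR2HSV)
def rng(h,lo,hi): return cv2.inRange(h,np.array(lo),np.array(hi))
E
python3 - <<'E'
from h import *
im=cv2.imread("pics/top0.png");p=bot.camera_params("top");h=hsv(im)
for n,uv in dict(block=(190,217),cork=(258,167),anv=(316,216),jaw=(370,226),nose=(358,224),wood=(210,235),wt=(188,220),base=(335,237)).items(): print(n,h[uv[1],uv[0]])
def show(n,m,roi,z):
    c=blob(m,roi);print(n,cv2.contourArea(c),*rect(c,p,z))
show("block",rng(h,(0,0,140),(180,60,255)),(175,200,210,240),.054)
show("board",rng(h,(5,80,60),(25,255,255)),(155,190,230,250),.014)
show("cork",rng(h,(5,80,60),(25,255,255)),(225,130,290,200),.006)
show("anvil",rng(h,(95,120,50),(125,255,255)),(300,190,335,245),.074)
show("jaw",rng(h,(0,150,60),(6,255,255))|rng(h,(174,150,60),(180,255,255)),(350,205,385,245),.072)
cv2.imwrite("pics/topc.png",cv2.resize(im[190:260,150:410],None,fx=3,fy=3,interpolation=cv2.INTER_CUBIC))
p=bot.camera_params("wrist");s=bot.read_state();T=np.eye(4);T[:3,:3]=R.from_quat(s["tcp_rot"]).as_matrix();T[:3,3]=s["tool_pos"]
print(np.linalg.inv(T)@p["T"],p["camera_matrix"])
E
```

```text
block [ 19  18 156]
cork [ 16 118 104]
anv [106 160  97]
jaw [  1 209  61]
nose [ 24 101  86]
wood [  0   2 112]
wt [ 19  18 157]
base [75 17 60]
block 226.5 [459.5289 210.0326] 57.30173 30.059666 22.238014
board 781.0 [459.3007 209.3534] 147.3177 77.02467 112.212006
cork 2101.0 [607.8345  32.5495] 128.18745 128.15927 170.3472
anvil 288.0 [ 469.2777 -116.6884] 93.61319 28.004745 170.22568
jaw 128.0 [ 450.1422 -253.7711] 36.13457 26.913982 170.90771
[[ 0.0003 -0.9529 -0.3033  0.0776]
 [ 1.      0.0006 -0.0009  0.0001]
 [ 0.001  -0.3033  0.9529 -0.1634]
 [ 0.      0.      0.      1.    ]] [[335.6848   0.     250.3328]
 [  0.     335.6848 189.1028]
 [  0.       0.       1.    ]]
```

View pics/topc.png

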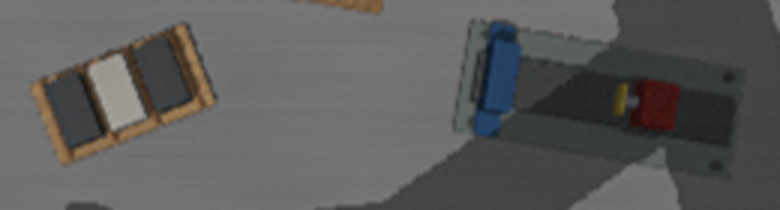

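The crop shows the board with the white block centred between the steel ones, and the fixture with the anvil on the left, nose and jaw at about (640,105) in the crop. I'll go over the fixture first for a close look, then on to the block.

Emit:
{"name": "play_rows", "arguments": {"deltas": [[2.96,-2.44,0,0,0,0,1],[2.96,-2.44,0,0,0,0,1],[2.96,-2.44,0,0,0,0,1],[2.96,-2.44,0,0,0,0,1],[2.96,-2.44,0,0,0,0,1],[2.96,-2.44,0,0,0,0,1],[2.96,-2.44,0,0,0,0,1],[2.96,-2.44,0,0,0,0,1],[2.96,-2.44,0,0,0,0,1],[2.96,-2.44,0,0,0,0,1],[2.96,-2.44,0,0,0,0,1],[2.96,-2.44,0,0,0,0,1],[0,0,0,0,0,-7.1,1],[0,0,0,0,0,-7.1,1],[0,0,0,0,0,-7.1,1],[0,0,0,0,0,-7.1,1],[0,0,0,0,0,-7.1,1],[0,0,0,0,0,-7.1,1],[0,0,0,0,0,-7.1,1],[0,0,0,0,0,-7.1,1]]}}

```text
t: 1.77
tool_pos: [0.4555, -0.1699, 0.2121]
tcp_rot: [0.767, 0.641, -0.0, -0.0]
force: [-0.3, 0.1, -0.7]
opening: 0.0854
gripper_force: 0.0
```

```bash
cat >> h.py <<'E'
def pose():
    s=bot.read_state(); r=R.from_quat(s["tcp_rot"]).as_matrix()
    return s,s["tool_pos"]*1000,r,np.degrees(np.arctan2(r[1,0],r[0,0]))
def to(xyz,psi):
    """remaining move in tool axes (cm, then deg) to TCP xyz mm, tool x at yaw psi, pointing down"""
    s,t,r,y=pose()
    Rt=R.from_euler("Z",psi,degrees=True)*R.from_quat([1,0,0,0])
    print("t %.2f at"%s["t"],t,"yaw %.2f"%y,"F",s["force"],"open %.4f gf %.1f"%(s["opening"],s["gripper_force"]))
    print("to go cm",r.T@(np.array(xyz)-t)/10,"turn",np.degrees((R.from_matrix(r).inv()*Rt).as_rotvec()))
E
python3 - <<'E'
from h import *
s,t,r,y=pose();p=bot.camera_params("wrist");im=bot.read_camera("wrist");cv2.imwrite("pics/w1.png",im)
print(s["t"],t,y,s["joint_pos"])
E
```

```text
1.7667 [ 455.4594 -169.8982  212.0803] 79.77511626198033 [-0.48    0.2999  1.6778  0.      1.1645 -0.3015]
```

View pics/w1.png

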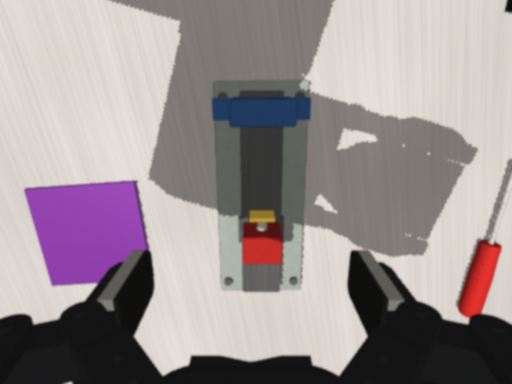

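The wrist view shows the fixture upright: anvil front edge at about row 126 (columns 229–297), nose at (262,215), jaw back edge at row 263, strip at columns 241–283.

```bash
cat > fx.py <<'E'
from h import *
im=cv2.imread("pics/w1.png");p=bot.camera_params("wrist");h=hsv(im)
def cc(z,m,roi): 
    c=blob(m,roi);return c,rect(c,p,z)
red=rng(h,(0,150,60),(6,255,255))|rng(h,(174,150,60),(180,255,255))
blue=rng(h,(95,120,30),(125,255,255))
c,r=cc(.072,red,(220,200,300,280));print("jaw bbox",cv2.boundingRect(c),r)
x0,y0,w,hh=cv2.boundingRect(c)
back=np.array([[u,c[c[:,0,0]==u,0,1].max()+.5] for u in range(x0+5,x0+w-5)])
B=cast(back,p,.0725)[:,:2]*1000
c,r=cc(.074,blue,(200,85,320,140));print("anvil bbox",cv2.boundingRect(c),r)
fr=np.array([[u,c[c[:,0,0]==u,0,1].max()+.5] for u in range(234,293)])
A=cast(fr,p,.074)[:,:2]*1000
def line(P,n):
    vx,vy,x,y=cv2.fitLine(P.astype(np.float32),cv2.DIST_HUBER,0,.01,.01).ravel()
    print(n,"mid",P.mean(0),"dir",np.degrees(np.arctan2(vy,vx))%180); return P.mean(0)
a=line(A,"anvil front");b=line(B,"jaw back")
# strip edges: strongest gray steps per row between anvil and nose
g=cv2.GaussianBlur(cv2.cvtColor(im,cv2.COLOR_BGR2GRAY),(3,3),0).astype(float)
gx=cv2.Sobel(g,cv2.CV_64F,1,0)
L=[];Rr=[];OL=[];OR=[]
for v in range(140,205):
    L.append((230+np.argmin(gx[v,230:252]),v));Rr.append((275+np.argmax(gx[v,275:292]),v))
ll=cast(np.array(L)+.0,p,.03)[:,:2]*1000;rr=cast(np.array(Rr)+.0,p,.03)[:,:2]*1000
l=line(ll,"stripL");r=line(rr,"stripR")
print("strip width",np.linalg.norm(l-r),"centre",(l+r)/2)
base=cv2.boundingRect(c)
yel=rng(h,(20,100,100),(35,255,255));c=blob(yel,(230,195,295,235));print("nose bbox",cv2.boundingRect(c))
E
python3 fx.py
```

```text
jaw bbox (243, 222, 39, 42) (array([ 454.3826, -245.8371], dtype=float32), np.float32(45.224667), np.float32(38.645576), np.float32(80.46627))
anvil bbox (213, 98, 97, 29) (array([ 473.286, -119.345], dtype=float32), np.float32(84.365486), np.float32(24.047924), np.float32(170.39847))
anvil front mid [ 473.1244 -131.6677] dir 170.40883
jaw back mid [ 450.6005 -268.4203] dir 170.46642
stripL mid [ 442.3814 -181.1537] dir 80.778465
stripR mid [ 485.808  -188.4782] dir 80.85889
strip width 44.039897130314664 centre [ 464.0947 -184.816 ]
nose bbox (249, 210, 27, 13)
```

Emit:
{"name": "play_rows", "arguments": {"deltas": [[3.75,-0.63,0,0,0,0,1],[3.75,-0.63,0,0,0,0,1],[3.75,-0.63,0,0,0,0,1],[3.75,-0.63,0,0,0,0,1],[3.75,-0.63,0,0,0,0,1],[3.75,-0.63,0,0,0,0,1],[3.75,-0.63,0,0,0,0,1],[3.75,-0.63,0,0,0,0,1],[3.75,-0.63,0,0,0,0,1],[3.75,-0.63,0,0,0,0,1],[0,0,0.6,0,0,-6.5,0.85],[0,0,0.6,0,0,-6.5,0.85],[0,0,0.6,0,0,-6.5,0.85],[0,0,0.6,0,0,-6.5,0.85],[0,0,0.6,0,0,-6.5,0.85],[0,0,0,0,0,0,0.85],[0,0,0,0,0,0,0.85]]}}

```text
t: 3.23
tool_pos: [0.4623, 0.2101, 0.1821]
tcp_rot: [0.562, 0.827, -0.0, -0.0]
force: [-0.1, -0.2, -0.1]
opening: 0.073
gripper_force: 0.0
```

Run:
```python
from h import *
s,t,r,y=pose();p=bot.camera_params("wrist");im=bot.read_camera("wrist");cv2.imwrite("pics/w2.png",im);h=hsv(im)
u,v=proj([.4595,.210,.054],p)[0].round().astype(int);print("exp",u,v,h[v,u])
m=rng(h,(0,0,170),(180,60,255))
c=blob(m,(u-60,v-60,u+60,v+60));print(cv2.contourArea(c),cv2.boundingRect(c),rect(c,p,.054))
b=rng(h,(5,70,60),(25,255,255));c=blob(b,(u-150,max(v-120,0),u+150,v+120));print("board",cv2.boundingRect(c),rect(c,p,.014))
to([459.5,210,100],112.2)
```

```text
exp 248 172 [ 19  14 248]
2296.5 (215, 155, 68, 36) (array([460.6979, 210.0418], dtype=float32), np.float32(60.36678), np.float32(32.411503), np.float32(21.654505))
board (208, 86, 82, 145) (array([460.8622, 210.0582], dtype=float32), np.float32(147.37692), np.float32(78.36716), np.float32(112.37553))
t 3.28 at [462.5921 210.142  182.3991] yaw 111.58 F [ 0.6782 -0.6765  0.0791] open 0.0727 gf 0.0
to go cm [ 0.1002 -0.2916  8.24  ] turn [-0.008  -0.0025 -0.6221]
```

View pics/w2.png

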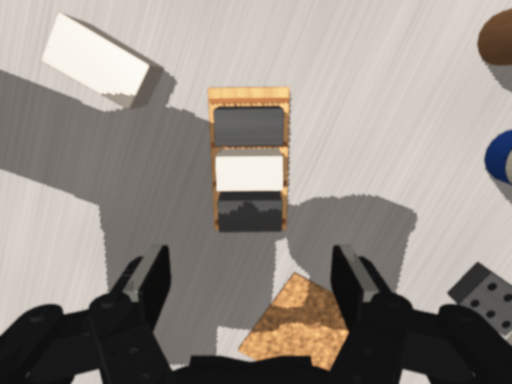

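Wrist view: the white block's top at about (249,173), columns 215–283, with free ends left and right, squarely between the fingers. I'll go down and close lightly.

Emit:
{"name": "play_rows", "arguments": {"deltas": [[0.06,-0.18,3,0,0,-0.4,0.85],[0,0,3,0,0,0,0.85],[0,0,3,0,0,0,0.85],[0,0,2,0,0,0,0.85],[0,0,1.5,0,0,0,0.85],[0,0,1,0,0,0,0.85],[0,0,0.8,0,0,0,0.85],[0,0,0.7,0,0,0,0.85],[0,0,0,0,0,0,0.85],[0,0,0,0,0,0,0.85]], "squeeze": 20}}

```text
t: 4.12
tool_pos: [0.4609, 0.2101, 0.0326]
tcp_rot: [0.557, 0.83, 0.0, 0.0]
force: [-0.2, -0.2, 0.3]
opening: 0.0724
gripper_force: 0.0
```

Emit:
{"name": "play_rows", "arguments": {"deltas": [[0,0,0,0,0,0,0.8],[0,0,0,0,0,0,0.76],[0,0,0,0,0,0,0.73],[0,0,0,0,0,0,0.71],[0,0,0,0,0,0,0.7],[0,0,0,0,0,0,0.69],[0,0,0,0,0,0,0.68],[0,0,0,0,0,0,0.66],[0,0,0,0,0,0,0.62],[0,0,0,0,0,0,0.55],[0,0,0,0,0,0,0.5]], "squeeze": 20}}

```text
t: 5.03
tool_pos: [0.4615, 0.2103, 0.0331]
tcp_rot: [0.557, 0.831, 0.001, 0.001]
force: [0.2, 0.9, 14.2]
opening: 0.0431
gripper_force: 6.8
```

Run:
```python
from h import *
a=bot.read_camera("wrist");b=bot.read_camera("scene")
b=cv2.resize(b[140:240,240:370],(500,384),interpolation=cv2.INTER_CUBIC)
cv2.imwrite("pics/c3.png",np.hstack([a[:,100:400],b]))
s=bot.read_state();print(s["opening"],s["gripper_force"],s["force"],s["ft_torque"])
```

```text
0.04280603425627555 8.391866872907485 [-0.5913  0.4743 16.308 ] [-0.0659  0.2875  0.0098]
```

View pics/c3.png

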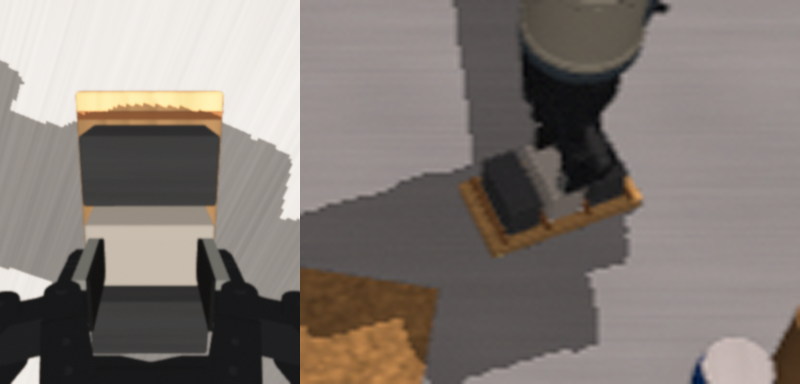

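Run:
```python
from h import *
p=bot.camera_params("wrist");s,t,r,y=pose()
K=p["camera_matrix"];T=p["T"]
def tool(u,v,plane,val):
    d=r.T@T[:3,:3]@np.linalg.inv(K)@[u,v,1];o=r.T@(T[:3,3]*1000-t);return o+d*(val-o[plane])/d[plane]
print(t)
for q in [(205,240),(196,240),(298,240),(308,240),(203,330),(310,330)]:
    print(q,tool(*q,1,-21.5 if q[0]<250 else 21.5))
for v in(205,225,287): 
    for z in(.014,.054): print(v,z,r.T@(cast([250,v],p,z)[0]*1000-t))
im=cv2.imread("pics/c3.png")
cv2.imwrite("pics/c4.png",cv2.resize(im[190:370,50:260],None,fx=3,fy=3,interpolation=cv2.INTER_CUBIC))
```

```text
[461.5144 210.3418  33.0756]
(205, 240) [  5.6459 -21.5    -17.6452]
(196, 240) [ 17.4154 -21.5    -41.6266]
(298, 240) [ 10.3336  21.5    -27.111 ]
(308, 240) [ 22.0043  21.5    -50.8911]
(203, 330) [-30.8243 -21.5    -36.001 ]
(310, 330) [ -6.6447  21.5    -64.4498]
205 0.014 [ 9.9506 -0.0636 19.0744]
205 0.054 [ 24.6925   0.0292 -20.9272]
225 0.014 [-2.6096 -0.0635 19.0759]
225 0.054 [ 14.8859   0.0292 -20.9261]
287 0.014 [-44.8543  -0.0632  19.0807]
287 0.054 [-18.0973   0.0294 -20.9222]
```

View pics/c4.png

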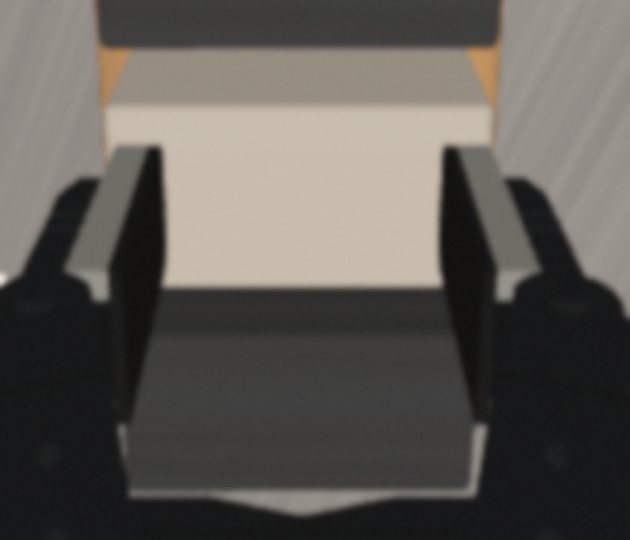

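The fingers closed above the block: the pads' tips rest on its top. They are really about 20–35 mm behind the reported TCP, not 11 mm ahead of it. The press was only about 16 N, so I'll lift clear and calibrate the tips from the picture.

Emit:
{"name": "play_rows", "arguments": {"deltas": [[0,0,-0.3,0,0,0,0.5],[0,0,-0.7,0,0,0,0.5],[0,0,-1.5,0,0,0,0.5],[0,0,-2.5,0,0,0,0.6],[0,0,0,0,0,0,0.7],[0,0,0,0,0,0,0.7],[0,0,0,0,0,0,0.7],[0,0,0,0,0,0,0.7]]}}

```text
t: 5.8
tool_pos: [0.4602, 0.2099, 0.0817]
tcp_rot: [0.557, 0.831, -0.0, -0.0]
force: [0.2, -0.1, -0.1]
opening: 0.06
gripper_force: 0.0
```

Run:
```python
from h import *
s,t,r,y=pose();p=bot.camera_params("wrist");im=bot.read_camera("wrist");cv2.imwrite("pics/w5.png",im)
print(t,s["opening"],s["force"])
h=hsv(im);m=rng(h,(0,0,170),(180,60,255));c=blob(m,(150,80,350,260));print(cv2.boundingRect(c),rect(c,p,.054))
g=cv2.resize(im[150:330,130:370],None,fx=3,fy=3,interpolation=cv2.INTER_CUBIC);cv2.imwrite("pics/w5c.png",g)
```

```text
[460.1815 209.9025  81.6962] 0.059979990565361456 [ 0.2346 -0.0624 -0.1325]
(150, 80, 200, 135) (array([446.9675, 247.5943], dtype=float32), np.float32(116.18272), np.float32(77.852806), np.float32(22.335306))
```

View pics/w5c.png

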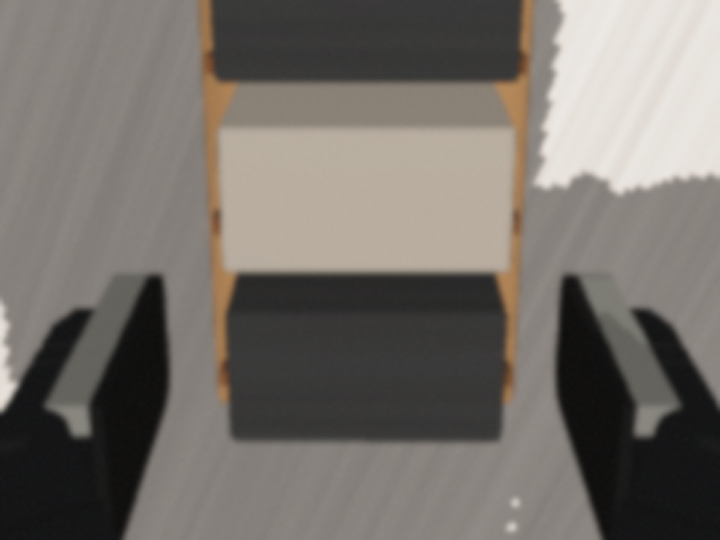

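The crop shows the block undisturbed at (365,200) in the crop, and the pad tips at (162,275) and (562,275). That puts the tips about 26 mm behind the TCP at 60 mm opening. I'll go down to TCP z ≈ 2 mm and keep checking the force.

Emit:
{"name": "play_rows", "arguments": {"deltas": [[0,0,0,0,0,0,0.85],[0,0,0,0,0,0,0.85],[0,0,0,0,0,0,0.85],[0,0,2,0,0,0,0.85],[0,0,2,0,0,0,0.85],[0,0,1,0,0,0,0.85],[0,0,0.8,0,0,0,0.85],[0,0,0.5,0,0,0,0.85],[0,0,0,0,0,0,0.85]]}}

```text
t: 6.6
tool_pos: [0.4604, 0.2099, 0.0187]
tcp_rot: [0.557, 0.831, -0.0, -0.0]
force: [-0.9, 0.2, 0.9]
opening: 0.0729
gripper_force: 0.0
```

Emit:
{"name": "play_rows", "arguments": {"deltas": [[0,0,0.4,0,0,0,0.85],[0,0,0.4,0,0,0,0.85],[0,0,0.4,0,0,0,0.85],[0,0,0.4,0,0,0,0.85],[0,0,0,0,0,0,0.85]]}}

```text
t: 7.02
tool_pos: [0.4604, 0.21, 0.0027]
tcp_rot: [0.557, 0.831, -0.0, -0.0]
force: [-0.5, 0.0, -0.3]
opening: 0.0726
gripper_force: 0.0
```

Emit:
{"name": "play_rows", "arguments": {"deltas": [[0,0,0,0,0,0,0.8],[0,0,0,0,0,0,0.76],[0,0,0,0,0,0,0.73],[0,0,0,0,0,0,0.71],[0,0,0,0,0,0,0.7],[0,0,0,0,0,0,0.69]], "squeeze": 20}}

```text
t: 7.52
tool_pos: [0.4608, 0.2101, 0.0035]
tcp_rot: [0.557, 0.831, 0.0, 0.0]
force: [-0.3, 0.4, 4.8]
opening: 0.06
gripper_force: 21.0
```

Emit:
{"name": "play_rows", "arguments": {"deltas": [[0,0,0,0,0,0,0.66],[0,0,0,0,0,0,0.66],[0,0,-0.3,0,0,0,0.66],[0,0,-0.5,0,0,0,0.66],[0,0,-0.8,0,0,0,0.66],[0,0,-1.2,0,0,0,0.66],[0,0,-1.6,0,0,0,0.66],[0,0,-1.6,0,0,0,0.66],[0,0,-1.2,0,0,0,0.66],[0,0,-0.6,0,0,0,0.66],[0,0,0,0,0,0,0.66]]}}

```text
t: 8.43
tool_pos: [0.4614, 0.2103, 0.0828]
tcp_rot: [0.557, 0.831, 0.001, 0.001]
force: [-0.2, 0.2, -3.2]
opening: 0.0594
gripper_force: 23.1
```

Run:
```python
from h import *
to([607.8,32.5,80],112.2)
b=bot.read_camera("scene");w=bot.read_camera("wrist");
b=cv2.resize(b[130:230,220:350],(500,384),interpolation=cv2.INTER_CUBIC)
cv2.imwrite("pics/c6.png",np.hstack([w[:,100:400],b]))
im=bot.read_camera("top");p=bot.camera_params("top");h=hsv(im)
c=blob(rng(h,(5,80,60),(25,255,255)),(225,130,290,200));print(rect(c,p,.006))
```

```text
t 8.43 at [461.3664 210.2881  82.7972] yaw 112.32 F [-0.1831  0.2316 -3.1694] open 0.0594 gf 23.1
to go cm [-22.0081   6.7932   0.3004] turn [0.1383 0.0111 0.1208]
(array([607.8827,  32.5138], dtype=float32), np.float32(128.16727), np.float32(128.08096), np.float32(80.387276))
```

View pics/c6.png

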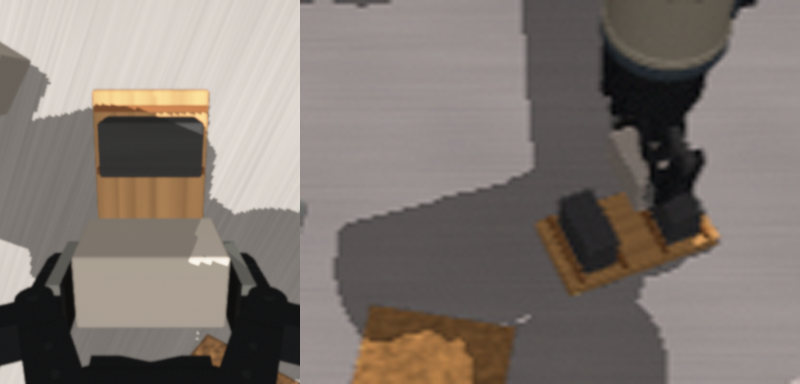

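The block is held level between the pads and the steel blocks are still in place. Now I'll carry it to the pad, turning it to the fixture's direction.

Emit:
{"name": "play_rows", "arguments": {"deltas": [[-1.2,0.37,0,0,0,0,0.66],[-2.4,0.74,0,0,0,0,0.66],[-2.8,0.86,0,0,0,0,0.66],[-2.8,0.86,0,0,0,0,0.66],[-2.8,0.86,0,0,0,0,0.66],[-2.8,0.86,0,0,0,0,0.66],[-2.8,0.86,0,0,0,0,0.66],[-2.4,0.74,0,0,0,0,0.66],[-1.2,0.37,0,0,0,0,0.66],[-0.8,0.27,0,0,0,-3.2,0.66],[0,0,0,0,0,-6,0.66],[0,0,0,0,0,-7,0.66],[0,0,0,0,0,-7,0.66],[0,0,0,0,0,-7,0.66],[0,0,0,0,0,-7,0.66],[0,0,0,0,0,-7,0.66],[0,0,0,0,0,-6,0.66],[0,0,0,0,0,-5,0.66],[0,0,0,0,0,-3,0.66],[0,0,0,0,0,0,0.66]]}}

```text
t: 10.25
tool_pos: [0.6065, 0.0322, 0.0806]
tcp_rot: [0.081, 0.997, -0.0, -0.001]
force: [-0.5, -0.3, -2.2]
opening: 0.0594
gripper_force: 23.0
```

Run:
```python
from h import *
to([607.8,32.5,-4.5],170.5);print(bot.read_state()["joint_pos"])
```

```text
t 10.25 at [606.5273  32.2396  80.5693] yaw 170.69 F [-0.5042 -0.3408 -2.2132] open 0.0594 gf 23.0
to go cm [-0.1329  0.0476  8.5067] turn [-0.009  -0.0779  0.1869]
[-0.0452  0.619   1.5261  0.      0.9979 -1.4534]
```

Emit:
{"name": "play_rows", "arguments": {"deltas": [[0,0,1,0,0,0,0.66],[0,0,1.8,0,0,0,0.66],[0,0,1.8,0,0,0,0.66],[0,0,1.4,0,0,0,0.66],[0,0,0.8,0,0,0,0.66],[0,0,0.5,0,0,0,0.66],[0,0,0.3,0,0,0,0.66],[0,0,0,0,0,0,0.66]]}}

```text
t: 10.92
tool_pos: [0.6069, 0.0323, 0.0049]
tcp_rot: [0.083, 0.997, -0.0, -0.0]
force: [0.5, 0.6, -1.4]
opening: 0.0592
gripper_force: 23.0
```

Emit:
{"name": "play_rows", "arguments": {"deltas": [[0,0,0.15,0,0,0,0.66],[0,0,0.15,0,0,0,0.66],[0,0,0.1,0,0,0,0.66],[0,0,0.1,0,0,0,0.66],[0,0,0.1,0,0,0,0.66],[0,0,0,0,0,0,0.66]]}}

```text
t: 11.42
tool_pos: [0.607, 0.0323, -0.0008]
tcp_rot: [0.083, 0.997, -0.0, -0.0]
force: [-0.8, 0.2, -3.0]
opening: 0.0593
gripper_force: 23.0
```

Emit:
{"name": "play_rows", "arguments": {"deltas": [[0,0,0.1,0,0,0,0.66],[0,0,0.1,0,0,0,0.66],[0,0,0,0,0,0,0.66]]}}

```text
t: 11.67
tool_pos: [0.607, 0.0323, -0.0029]
tcp_rot: [0.083, 0.997, 0.0, -0.0]
force: [-0.4, 0.1, -1.4]
opening: 0.0596
gripper_force: 23.0
```

Emit:
{"name": "play_rows", "arguments": {"deltas": [[0,0,0.1,0,0,0,0.66],[0,0,0,0,0,0,0.66]]}}

```text
t: 11.83
tool_pos: [0.607, 0.0323, -0.0039]
tcp_rot: [0.083, 0.997, 0.0, -0.0]
force: [0.6, -0.2, -2.0]
opening: 0.0599
gripper_force: 23.0
```

Emit:
{"name": "play_rows", "arguments": {"deltas": [[0,0,0.07,0,0,0,0.66],[0,0,0,0,0,0,0.66]]}}

```text
t: 12.0
tool_pos: [0.6071, 0.0323, -0.0044]
tcp_rot: [0.083, 0.997, 0.0, 0.0]
force: [0.3, -0.3, -1.2]
opening: 0.0596
gripper_force: 23.0
```

Emit:
{"name": "play_rows", "arguments": {"deltas": [[0,0,0.06,0,0,0,0.66],[0,0,0,0,0,0,0.66]]}}

```text
t: 12.17
tool_pos: [0.6071, 0.0323, -0.0044]
tcp_rot: [0.083, 0.997, 0.0, 0.0]
force: [-4.3, -0.2, 9.8]
opening: 0.0595
gripper_force: 24.4
```

Emit:
{"name": "play_rows", "arguments": {"deltas": [[0,0,0.06,0,0,0,0.66],[0,0,0,0,0,0,0.66]]}}

```text
t: 12.33
tool_pos: [0.6071, 0.0323, -0.0045]
tcp_rot: [0.083, 0.997, 0.0, 0.0]
force: [-7.0, 0.1, 20.6]
opening: 0.0597
gripper_force: 25.7
```

Emit:
{"name": "play_rows", "arguments": {"deltas": [[0,0,0.06,0,0,0,0.66],[0,0,0,0,0,0,0.66]]}}

```text
t: 12.5
tool_pos: [0.6072, 0.0323, -0.0047]
tcp_rot: [0.083, 0.997, -0.0, 0.001]
force: [-8.5, -0.3, 28.1]
opening: 0.0599
gripper_force: 26.7
```

On the cork (contact at TCP z = −4.4 mm). I'll take off the pressure, then open.

Emit:
{"name": "play_rows", "arguments": {"deltas": [[0,0,-0.08,0,0,0,0.66],[0,0,-0.06,0,0,0,0.66],[0,0,0,0,0,0,0.66]]}}

```text
t: 12.75
tool_pos: [0.6071, 0.0323, -0.0046]
tcp_rot: [0.083, 0.997, -0.0, 0.0]
force: [-3.2, -0.7, 7.8]
opening: 0.0601
gripper_force: 24.5
```

Emit:
{"name": "play_rows", "arguments": {"deltas": [[0,0,0,0,0,0,0.7],[0,0,0,0,0,0,0.72],[0,0,0,0,0,0,0.74],[0,0,0,0,0,0,0.77],[0,0,0,0,0,0,0.82],[0,0,0,0,0,0,0.88],[0,0,0,0,0,0,0.88]]}}

```text
t: 13.33
tool_pos: [0.607, 0.0323, -0.0049]
tcp_rot: [0.083, 0.997, 0.0, -0.0]
force: [-0.5, 0.5, 0.6]
opening: 0.0748
gripper_force: 0.0
```

Emit:
{"name": "play_rows", "arguments": {"deltas": [[0,0,-0.5,0,0,0,0.88],[0,0,-1.5,0,0,0,0.88],[0,0,-2.5,0,0,0,0.88],[0,0,-3,0,0,0,0.88],[0,0,-2,0,0,0,0.7],[0,0,0,0,0,7,0.6],[0,0,0,0,0,7,0.6],[0,0,0,0,0,7,0.6],[0,0,0,0,0,7,0.6],[0,0,0,0,0,7,0.6],[0,0,0,0,0,7,0.6],[0,0,0,0,0,7,0.6],[0,0,0,0,0,7,0.6],[0,0,0,0,0,7,0.6],[0,0,0,0,0,7,0.6],[0,0,0,0,0,7,0.6],[0,0,0,0,0,7,0.6],[0,0,0,0,0,6,0.6],[0,0,0,0,0,0,0.6]]}}

```text
t: 14.92
tool_pos: [0.607, 0.0323, 0.0906]
tcp_rot: [0.765, 0.644, 0.0, 0.0]
force: [-0.2, 0.9, 0.1]
opening: 0.0515
gripper_force: 0.0
```

Run:
```python
from h import *
s,t,r,y=pose();p=bot.camera_params("wrist");im=bot.read_camera("wrist");cv2.imwrite("pics/w7.png",im);h=hsv(im)
u,v=proj([.607,.0323,.046],p)[0].round().astype(int);print("exp",u,v,h[v,u])
lo=int(h[v,u][2])-25
m=rng(h,(0,0,lo),(180,45,255));c=blob(m,(u-70,max(v-70,0),u+70,v+70));print(cv2.boundingRect(c),cv2.contourArea(c),rect(c,p,.046))
to([607,32.3,0],80.5)
# neighbours of the block edges for checking
print([tuple(h[v,x]) for x in range(u-50,u+51,10)]);print([tuple(h[y_,u]) for y_ in range(max(v-70,0),v+71,10)])
```

```text
exp 250 206 [ 16  35 192]
(227, 162, 50, 85) 3831.0 (array([607.7722,  32.2844], dtype=float32), np.float32(58.98692), np.float32(31.28424), np.float32(80.241005))
t 14.97 at [607.0234  32.3091  90.4876] yaw 80.61 F [ 0.2901 -0.4594  0.4957] open 0.0508 gf 0.0
to go cm [-0.0014 -0.0036  9.0488] turn [ 0.0094 -0.0009  0.1112]
[(np.uint8(15), np.uint8(134), np.uint8(175)), (np.uint8(14), np.uint8(135), np.uint8(164)), (np.uint8(14), np.uint8(135), np.uint8(160)), (np.uint8(17), np.uint8(35), np.uint8(191)), (np.uint8(16), np.uint8(33), np.uint8(192)), (np.uint8(16), np.uint8(35), np.uint8(192)), (np.uint8(16), np.uint8(35), np.uint8(192)), (np.uint8(16), np.uint8(35), np.uint8(192)), (np.uint8(14), np.uint8(134), np.uint8(158)), (np.uint8(14), np.uint8(137), np.uint8(153)), (np.uint8(14), np.uint8(134), np.uint8(165))]
[(np.uint8(14), np.uint8(135), np.uint8(123)), (np.uint8(14), np.uint8(136), np.uint8(167)), (np.uint8(17), np.uint8(36), np.uint8(143)), (np.uint8(16), np.uint8(32), np.uint8(192)), (np.uint8(16), np.uint8(32), np.uint8(193)), (np.uint8(18), np.uint8(33), np.uint8(192)), (np.uint8(16), np.uint8(35), np.uint8(192)), (np.uint8(16), np.uint8(35), np.uint8(192)), (np.uint8(16), np.uint8(35), np.uint8(192)), (np.uint8(16), np.uint8(33), np.uint8(192)), (np.uint8(16), np.uint8(35), np.uint8(192)), (np.uint8(15), np.uint8(47), np.uint8(179)), (np.uint8(14), np.uint8(138), np.uint8(126)), (np.uint8(14), np.uint8(19), np.uint8(145)), (np.uint8(15), np.uint8(21), np.uint8(146))]
```

Block sits on the pad at (607.8, 32.3), yaw 80.2°. Now I'll grip its long sides.

Emit:
{"name": "play_rows", "arguments": {"deltas": [[0,0.05,1,0,0,0.2,0.6],[0,0,2,0,0,0,0.6],[0,0,2,0,0,0,0.6],[0,0,1.5,0,0,0,0.6],[0,0,1,0,0,0,0.6],[0,0,0.7,0,0,0,0.6],[0,0,0.5,0,0,0,0.6],[0,0,0.25,0,0,0,0.6],[0,0,0,0,0,0,0.6]]}}

```text
t: 15.72
tool_pos: [0.6076, 0.0323, 0.0006]
tcp_rot: [0.764, 0.645, 0.0, -0.0]
force: [-0.2, 0.9, 0.2]
opening: 0.0513
gripper_force: 0.0
```

Emit:
{"name": "play_rows", "arguments": {"deltas": [[0,0,0,0,0,0,0.52],[0,0,0,0,0,0,0.46],[0,0,0,0,0,0,0.42],[0,0,0,0,0,0,0.4],[0,0,0,0,0,0,0.385],[0,0,0,0,0,0,0.375],[0,0,0,0,0,0,0.365],[0,0,0,0,0,0,0.35],[0,0,0,0,0,0,0.34],[0,0,0,0,0,0,0.34]], "squeeze": 20}}

```text
t: 16.55
tool_pos: [0.6077, 0.0322, 0.0009]
tcp_rot: [0.764, 0.645, 0.0, 0.0]
force: [-0.8, 0.1, 6.1]
opening: 0.0319
gripper_force: 20.3
```

Emit:
{"name": "play_rows", "arguments": {"deltas": [[0,0,-0.3,0,0,0,0.34],[0,0,-0.6,0,0,0,0.34],[0,0,-1.2,0,0,0,0.34],[0,0,-1.8,0,0,0,0.34],[0,0,-2.2,0,0,0,0.34],[0,0,-2.2,0,0,0,0.34],[0,0,-1.5,0,0,0,0.34],[0,0,-0.7,0,0,0,0.34],[0,0,0,0,0,0,0.34]]}}

```text
t: 17.3
tool_pos: [0.6085, 0.0322, 0.1079]
tcp_rot: [0.764, 0.645, 0.001, 0.001]
force: [0.7, 0.0, -2.7]
opening: 0.0319
gripper_force: 20.4
```

Run:
```python
from h import *
to([467.45,-165.2,105],80.55)
```

```text
t 17.30 at [608.4853  32.2141 107.8678] yaw 80.32 F [ 0.7256  0.0055 -2.675 ] open 0.0319 gf 20.4
to go cm [-21.8313 -10.5854   0.2451] turn [ 0.1808 -0.0213 -0.2267]
```

Emit:
{"name": "play_rows", "arguments": {"deltas": [[-1.04,-0.5,0,0,0,-0.2,0.34],[-2.08,-1.01,0,0,0,0,0.34],[-2.6,-1.26,0,0,0,0,0.34],[-2.6,-1.26,0,0,0,0,0.34],[-2.6,-1.26,0,0,0,0,0.34],[-2.6,-1.26,0,0,0,0,0.34],[-2.6,-1.26,0,0,0,0,0.34],[-2.6,-1.26,0,0,0,0,0.34],[-2.08,-1.01,0,0,0,0,0.34],[-1.04,-0.5,0,0,0,0,0.34],[0,0,0,0,0,0,0.34],[0,0,0,0,0,0,0.34]]}}

```text
t: 18.3
tool_pos: [0.4667, -0.1658, 0.1052]
tcp_rot: [0.764, 0.646, -0.0, -0.001]
force: [0.1, -0.5, -1.9]
opening: 0.0318
gripper_force: 20.4
```

Run:
```python
from h import *
to([467.45,-165.2,25],80.55)
p=bot.camera_params("wrist");im=bot.read_camera("wrist");cv2.imwrite("pics/w8.png",im);h=hsv(im)
c=blob(rng(h,(95,120,30),(125,255,255)),(120,0,400,250));x,y,w,hh=cv2.boundingRect(c);print("anvil",x,y,w,hh)
us=range(x+w//2-30,x+w//2+30)
A=cast(np.array([[u,c[c[:,0,0]==u,0,1].max()+.5] for u in us]),p,.074)[:,:2]*1000;print("front pt",A.mean(0),cv2.fitLine(A.astype(np.float32),2,0,.01,.01)[:2].ravel())
```

```text
t 18.30 at [ 466.6941 -165.7707  105.2001] yaw 80.44 F [ 0.0821 -0.4937 -1.8722] open 0.0318 gf 20.4
to go cm [0.0649 0.0724 8.02  ] turn [-0.0526 -0.0279 -0.1109]
anvil 183 112 139 48
front pt [ 473.102  -131.6921] [ 0.9846 -0.1747]
```

Emit:
{"name": "play_rows", "arguments": {"deltas": [[0.06,0.07,0.8,0,0,-0.1,0.34],[0,0,1.6,0,0,0,0.34],[0,0,1.6,0,0,0,0.34],[0,0,1.3,0,0,0,0.34],[0,0,0.9,0,0,0,0.34],[0,0,0.6,0,0,0,0.34],[0,0,0.4,0,0,0,0.34],[0,0,0.2,0,0,0,0.34],[0,0,0,0,0,0,0.34],[0,0,0,0,0,0,0.34]]}}

```text
t: 19.18
tool_pos: [0.4682, -0.1653, 0.032]
tcp_rot: [0.763, 0.647, 0.0, 0.0]
force: [0.4, -0.4, -1.8]
opening: 0.0315
gripper_force: 20.4
```

Run:
```python
from h import *
to([467.45,-165.2,25],80.55)
```

```text
t 19.18 at [ 468.2336 -165.2987   32.0112] yaw 80.63 F [ 0.3646 -0.4086 -1.8284] open 0.0315 gf 20.4
to go cm [-0.0029 -0.0793  0.7011] turn [0.0318 0.0094 0.0773]
```

Emit:
{"name": "play_rows", "arguments": {"deltas": [[0,-0.06,0.2,0,0,0,0.34],[0,0,0.15,0,0,0,0.34],[0,0,0.1,0,0,0,0.34],[0,0,0.1,0,0,0,0.34],[0,0,0,0,0,0,0.34]]}}

```text
t: 19.6
tool_pos: [0.4673, -0.1651, 0.0261]
tcp_rot: [0.763, 0.647, -0.0, -0.0]
force: [0.8, 0.5, -1.8]
opening: 0.0315
gripper_force: 20.4
```

Emit:
{"name": "play_rows", "arguments": {"deltas": [[0,0,0.08,0,0,0,0.34],[0,0,0,0,0,0,0.34]]}}

```text
t: 19.77
tool_pos: [0.4674, -0.1651, 0.0253]
tcp_rot: [0.763, 0.647, -0.0, -0.0]
force: [0.1, -0.1, -1.1]
opening: 0.0315
gripper_force: 20.4
```

Emit:
{"name": "play_rows", "arguments": {"deltas": [[0,0,0.06,0,0,0,0.34],[0,0,0,0,0,0,0.34]]}}

```text
t: 19.93
tool_pos: [0.4674, -0.1652, 0.0249]
tcp_rot: [0.763, 0.647, 0.0, 0.0]
force: [-1.1, 0.4, 2.6]
opening: 0.0316
gripper_force: 20.9
```

Set down on the strip (contact right at the expected height). I'll release and rise for a look.

Emit:
{"name": "play_rows", "arguments": {"deltas": [[0,0,0,0,0,0,0.38],[0,0,0,0,0,0,0.39],[0,0,0,0,0,0,0.41],[0,0,0,0,0,0,0.44],[0,0,0,0,0,0,0.5],[0,0,0,0,0,0,0.56],[0,0,0,0,0,0,0.56],[0,0,-0.5,0,0,0,0.56],[0,0,-1.5,0,0,0,0.56],[0,0,-2.5,0,0,0,0.56],[0,0,-3,0,0,0,0.56],[0,0,-2,0,0,0,0.56],[0,0,0,0,0,0,0.56]]}}

```text
t: 21.02
tool_pos: [0.4691, -0.166, 0.1237]
tcp_rot: [0.763, 0.647, 0.001, 0.003]
force: [0.4, -0.6, -0.8]
opening: 0.0481
gripper_force: 0.0
```

```bash
cat > fx2.py <<'E'
from h import *
import sys
s,t,r,y=pose();p=bot.camera_params("wrist");im=bot.read_camera("wrist");cv2.imwrite(sys.argv[1],im);h=hsv(im)
ux=np.array([np.cos(np.radians(80.55)),np.sin(np.radians(80.55))]);uy=np.array([-ux[1],ux[0]])
AN=np.array([473.1,-131.7])
def fxy(w): d=w[:,:2]*1000-AN; return np.c_[d@ux+50,d@uy]   # fixture coords, mm
def rep(n,m,z,roi):
    c=blob(m,roi).reshape(-1,2);f=fxy(cast(c,p,z));print(n,"px",c.min(0),c.max(0),"fx x",f[:,0].min(),f[:,0].max(),"y",f[:,1].min(),f[:,1].max());return c
roi=(150,0,350,330)
q=proj([*(AN-30*ux)/1000,.07],p)[0].round().astype(int);print("seat px",q,h[q[1],q[0]])
lo=int(h[q[1],q[0]][2])-25
c=rep("block",rng(h,(0,0,lo),(180,50,255)),.07,(q[0]-70,max(q[1]-75,0),q[0]+70,q[1]+100))
print(rect(c,p,.07))
rep("anvil",rng(h,(95,120,30),(125,255,255)),.074,roi)
rep("jaw",rng(h,(0,150,40),(6,255,255))|rng(h,(174,150,40),(180,255,255)),.0725,roi)
try: rep("nose",rng(h,(20,90,80),(35,255,255)),.064,roi)
except Exception as e: print("nose",e)
E
python3 fx2.py pics/w9.png; python3 -c "
from h import *
to([467.45-95*.1642,-165.2-95*.9864,90],80.55)"
```

```text
seat px [247 195] [ 16  33 191]
block px [224 158] [270 239] fx x -13.168534932918568 45.62914729011664 y -15.207226266568409 15.638004328208595
(array([ 467.3357, -164.9864], dtype=float32), np.float32(58.85777), np.float32(30.733627), np.float32(80.718285))
anvil px [184 110] [312 153] fx x 49.79042960334495 76.82446215600214 y -40.440515413231815 39.74302357762053
jaw px [222 270] [272 329] fx x -88.6049267997052 -36.72429364118072 y -18.859392379660445 19.663749865400153
nose px [230 255] [264 275] fx x -46.202459089422064 -29.204984208166266 y -12.425438830134967 13.161080204011608
t 21.07 at [ 468.501  -165.666   121.9067] yaw 80.62 F [ 0.2328 -0.1886 -0.1872] open 0.0476 gf 0.0
to go cm [-9.4671 -0.1365  3.2014] turn [0.2275 0.0681 0.0748]
```

Block stands at fixture x −13.5…46 and y ≈ 0, yaw 80.7°, about 4 mm off the anvil. Next I'll shut the fingers and come down behind the jaw.

Emit:
{"name": "play_rows", "arguments": {"deltas": [[-1,-0.1,0,0,0,0,0.3],[-2,-0.04,0,0,0,0,0],[-2.5,0,0,0,0,0,0],[-2.5,0,0,0,0,0,0],[-2.2,0,0,0,0,0,0],[-1.6,0,0,0,0,0,0],[-1,0,0,0,0,0,0],[0,0,1,0,0,0,0],[0,0,2,0,0,0,0],[0,0,2,0,0,0,0],[0,0,2,0,0,0,0],[0,0,1.2,0,0,0,0],[0,0,0.6,0,0,0,0],[0,0,0.4,0,0,0,0],[0,0,0,0,0,0,0]]}}

```text
t: 22.32
tool_pos: [0.4448, -0.2905, 0.027]
tcp_rot: [0.762, 0.647, -0.0, -0.001]
force: [-0.7, 0.0, 0.2]
opening: -0.0003
gripper_force: 0.0
```

```bash
cat > fp.py <<'E'
from h import *
s,t,r,y=pose();ux=np.array([np.cos(np.radians(80.55)),np.sin(np.radians(80.55))])
d=t[:2]-[473.1,-131.7]
print("t %.2f"%s["t"],"TCP fx x %.2f y %.2f z %.1f yaw %.2f"%(d@ux+50,d@[-ux[1],ux[0]],t[2],y),"push back %.1f"%(s["force"][:2]@ux),s["force"],s["opening"])
E
python3 fp.py
```

```text
t 22.32 TCP fx x -111.32 y 1.85 z 27.0 yaw 80.64 push back -0.1 [-0.683   0.0177  0.2461] -0.00027141927565277156
```

Emit:
{"name": "play_rows", "arguments": {"deltas": [[0.3,0.18,0,0,0,0,0],[0.3,0,0,0,0,0,0],[0.2,0,0,0,0,0,0],[0,0,0,0,0,0,0]]}}

```text
t: 22.65
tool_pos: [0.4485, -0.2832, 0.0283]
tcp_rot: [0.762, 0.647, 0.0, 0.0]
force: [0.7, 0.2, -0.2]
opening: -0.0002
gripper_force: 0.0
```

Emit:
{"name": "play_rows", "arguments": {"deltas": [[0.1,0,0,0,0,0,0],[0.1,0,0,0,0,0,0],[0.1,0,0,0,0,0,0],[0,0,0,0,0,0,0]]}}

```text
t: 22.98
tool_pos: [0.4487, -0.2805, 0.0278]
tcp_rot: [0.763, 0.647, -0.0, -0.0]
force: [-0.2, -0.1, -0.9]
opening: -0.0001
gripper_force: 0.0
```

```bash
python3 fp.py
```

```text
t 22.98 TCP fx x -100.83 y -0.35 z 27.8 yaw 80.62 push back -0.1 [-0.1751 -0.0734 -0.9028] -0.00011215027363899565
```

Emit:
{"name": "play_rows", "arguments": {"deltas": [[0.1,0,0,0,0,0,0],[0.05,0,0,0,0,0,0],[0,0,0,0,0,0,0]]}}

```text
t: 23.23
tool_pos: [0.4489, -0.2796, 0.0278]
tcp_rot: [0.763, 0.647, -0.0, 0.0]
force: [-1.9, -3.5, 0.2]
opening: 0.0001
gripper_force: 2.5
```

Emit:
{"name": "play_rows", "arguments": {"deltas": [[0.05,0,0,0,0,0,0],[0.05,0,0,0,0,0,0],[0,0,0,0,0,0,0]]}}

```text
t: 23.48
tool_pos: [0.4491, -0.279, 0.0279]
tcp_rot: [0.763, 0.647, -0.0, 0.0]
force: [-3.6, -7.2, -1.1]
opening: -0.0002
gripper_force: 4.0
```

```bash
python3 fp.py
```

```text
t 23.48 TCP fx x -99.25 y -0.48 z 27.9 yaw 80.63 push back -7.7 [-3.6291 -7.2355 -1.0925] -0.00015857140092190295
```

Emit:
{"name": "play_rows", "arguments": {"deltas": [[0.1,0,0,0,0,0,0],[0.15,0,0,0,0,0,0],[0.2,0,0,0,0,0,0],[0.2,0,0,0,0,0,0],[0.2,0,0,0,0,0,0],[0.2,0,0,0,0,0,0],[0.2,0,0,0,0,0,0],[0.2,0,0,0,0,0,0],[0.2,0,0,0,0,0,0],[0.2,0,0,0,0,0,0],[0.15,0,0,0,0,0,0],[0.1,0,0,0,0,0,0]]}}

```text
t: 24.48
tool_pos: [0.4527, -0.2583, 0.0278]
tcp_rot: [0.763, 0.647, -0.0, 0.001]
force: [-3.6, -8.2, -1.6]
opening: -0.0001
gripper_force: 4.6
```

```bash
python3 fp.py
```

```text
t 24.48 TCP fx x -78.21 y -0.61 z 27.8 yaw 80.63 push back -8.7 [-3.5524 -8.194  -1.5819] -0.0001044938698892774
```

Emit:
{"name": "play_rows", "arguments": {"deltas": [[0.12,0,0,0,0,0,0],[0.12,0,0,0,0,0,0],[0.12,0,0,0,0,0,0],[0.12,0,0,0,0,0,0],[0.1,0,0,0,0,0,0],[0.1,0,0,0,0,0,0],[0.1,0,0,0,0,0,0],[0.1,0,0,0,0,0,0],[0.1,0,0,0,0,0,0],[0.1,0,0,0,0,0,0],[0,0,0,0,0,0,0]]}}

```text
t: 25.4
tool_pos: [0.4545, -0.2476, 0.0278]
tcp_rot: [0.763, 0.647, -0.0, 0.001]
force: [-1.7, -7.9, -1.6]
opening: -0.0001
gripper_force: 4.0
```

```bash
python3 fp.py; python3 fx2.py pics/w10.png
```

```text
t 25.40 TCP fx x -67.43 y -0.65 z 27.8 yaw 80.63 push back -8.1 [-1.7491 -7.8912 -1.6426] -5.285753844828908e-05
seat px [248  52] [ 20  12 249]
block px [201   0] [297 122] fx x -3.3182340885661006 35.382606717522926 y -15.720857903728845 15.518289646825354
(array([ 467.6113, -165.2198], dtype=float32), np.float32(38.857075), np.float32(31.089615), np.float32(80.25408))Traceback (most recent call last):
  File "fx2.py", line 14, in <module>
    rep("anvil",rng(h,(95,120,30),(125,255,255)),.074,roi)
    ~~~^^^^^^^^^^^^^^^^^^^^^^^^^^^^^^^^^^^^^^^^^^^^^^^^^^^
  File "fx2.py", line 8, in rep
    c=blob(m,roi).reshape(-1,2);f=fxy(cast(c,p,z));print(n,"px",c.min(0),c.max(0),"fx x",f[:,0].min(),f[:,0].max(),"y",f[:,1].min(),f[:,1].max());return c
      ~~~~^^^^^^^
  File "h.py", line 16, in blob
    return max(cs,key=cv2.contourArea)
ValueError: max() iterable argument is empty
```

Emit:
{"name": "play_rows", "arguments": {"deltas": [[0.08,0,0,0,0,0,0],[0.08,0,0,0,0,0,0],[0.08,0,0,0,0,0,0],[0.08,0,0,0,0,0,0],[0.08,0,0,0,0,0,0],[0,0,0,0,0,0,0]]}}

```text
t: 25.95
tool_pos: [0.4551, -0.2439, 0.0278]
tcp_rot: [0.763, 0.647, -0.0, 0.001]
force: [-2.9, -9.7, -2.0]
opening: -0.0002
gripper_force: 4.8
```

```bash
python3 fp.py
python3 - <<'E'
from h import *
im=bot.read_camera("wrist");cv2.imwrite("pics/w11.png",im);p=bot.camera_params("wrist");h=hsv(im)
ux=np.array([np.cos(np.radians(80.55)),np.sin(np.radians(80.55))]);o=np.array([473.1,-131.7])-50*ux
for n,x,z in(("anvil",50,.074),("block near end",-10,.07),("nose",-10,.064),("jaw front",-24,.0725)): print(n,proj([*(o+x*ux)/1000,z],p)[0])
for v in range(60,200,4): print(v,h[v,248],end=";")
E
```

```text
t 25.95 TCP fx x -63.60 y -0.69 z 27.8 yaw 80.63 push back -10.1 [-2.9047 -9.7366 -2.0319] -0.00021674779300418027
anvil [248.1984 -43.5368]
block near end [248.3194 151.2789]
nose [248.4242 148.2093]
jaw front [248.2804 189.84  ]
60 [ 18  12 249];64 [ 18  12 249];68 [ 18  13 249];72 [ 20  12 248];76 [ 20  12 248];80 [ 18  13 249];84 [ 20  12 248];88 [ 18  12 248];92 [ 20  12 248];96 [ 18  16 244];100 [ 16  36 163];104 [ 16  36 163];108 [ 16  34 163];112 [ 16  35 162];116 [ 16  36 162];120 [ 16  36 162];124 [ 18  35 161];128 [ 16  35 161];132 [ 16  35 160];136 [ 16  36 161];140 [ 18  35 159];144 [ 17  34 159];148 [ 17  37 159];152 [ 20  74 142];156 [ 23 178 173];160 [ 19  51 119];164 [ 11  18 113];168 [ 15  18 113];172 [ 17  20 112];176 [  1 160  78];180 [  1 199  73];184 [  1 203  74];188 [  1 208  92];192 [  1 207 100];196 [  1 207 101];
```

Emit:
{"name": "play_rows", "arguments": {"deltas": [[0.08,0,0,0,0,0,0],[0.08,0,0,0,0,0,0],[0.09,0,0,0,0,0,0],[0,0,0,0,0,0,0],[0,0,0,0,0,0,0]]}}

```text
t: 26.42
tool_pos: [0.4556, -0.2415, 0.0279]
tcp_rot: [0.762, 0.647, -0.0, 0.001]
force: [-3.2, -10.0, -2.1]
opening: -0.0005
gripper_force: 5.4
```

```bash
python3 fp.py
```

```text
t 26.42 TCP fx x -61.20 y -0.74 z 27.9 yaw 80.63 push back -10.4 [-3.1904 -9.9942 -2.1368] -0.0004972249952796103
```

At the aim point. I'll back off, rise and check.

Emit:
{"name": "play_rows", "arguments": {"deltas": [[-0.2,0,0,0,0,0,0],[-0.8,0,0,0,0,0,0],[-1.5,0,0,0,0,0,0],[-0.8,0,0,0,0,0,0],[0,0,-1.5,0,0,0,0],[0,0,-3,0,0,0,0],[0,0,-3.5,0,0,0,0],[0,0,-3.5,0,0,0,0],[0,0,-3.5,0,0,0,0],[2.5,0,-2,0,0,0,0],[3.5,0,0,0,0,0,0],[2,0,0,0,0,0,0],[0,0,0,0,0,0,0],[0,0,0,0,0,0,0]]}}

```text
t: 27.58
tool_pos: [0.463, -0.1935, 0.198]
tcp_rot: [0.762, 0.648, 0.0, 0.0]
force: [0.4, -0.1, 0.1]
opening: -0.0001
gripper_force: 0.0
```

```bash
sed -i 's/lo=int.*/lo=130/' fx2.py; python3 fp.py; python3 fx2.py pics/w12.png
python3 - <<'E'
from h import *
w=cv2.imread("pics/w12.png");s=bot.read_camera("scene")
cv2.imwrite("pics/fin.png",np.hstack([cv2.resize(w[0:300,130:370],(400,500)),cv2.resize(s[160:220,130:178+42],(400,500))]))
E
```

```text
t 27.58 TCP fx x -12.63 y -0.22 z 198.0 yaw 80.71 push back -0.0 [ 0.3533 -0.0765  0.0839] -0.0001401060583203345
seat px [250 137] [ 16  35 181]
block px [273  62] [319 236] fx x -74.26216211106082 81.05502321602584 y -65.67380605896783 -21.588688856940344
(array([ 506.8037, -184.7878], dtype=float32), np.float32(155.59288), np.float32(43.786293), np.float32(81.89342))
anvil px [199  72] [302 101] fx x 50.325507602694 73.14968127756862 y -42.108659457443444 41.83382587835787
jaw px [228 173] [271 213] fx x -49.89159445847187 -11.625846968424817 y -18.942811365272505 20.08863219830626
nose px [237 171] [263 173] fx x -13.96942810594809 -12.00546995062679 y -11.675642473412495 12.09771420681512
```

View pics/fin.png

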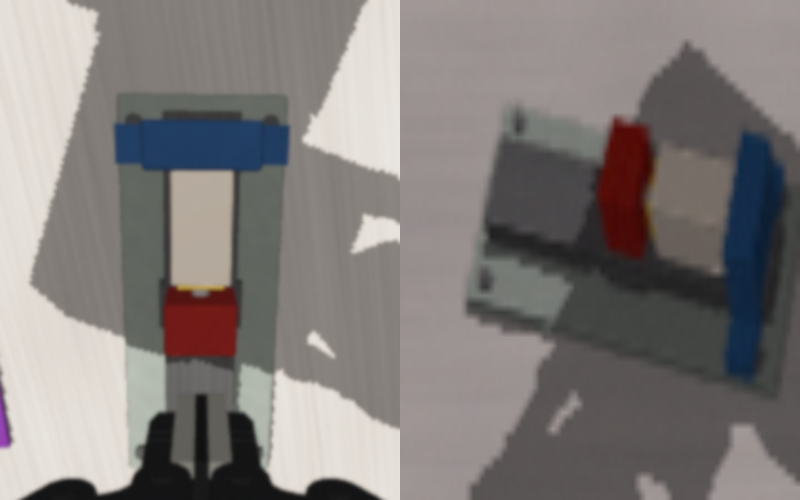

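The picture shows the block against the anvil at about (200,172), centred on the strip, with the nose just visible at (200,288). The jaw's back measures 100 mm from the anvil face, so the nose is pressed in about 6 mm.

```bash
python3 -c "
from rig import bot
print(bot.hand_in())"
```

```text
the job is handed in; nothing more can be done
None
```

The job is handed in: the block went via the cork pad into the fixture, is home against the anvil and centred on the strip, and the nose is pressed in about 6 of its 12 mm. On the first attempt the fingertips, about 30 mm behind where the spec puts them, closed on top of the block (about 16 N); the hardest press on it was 28 N, while setting it on the pad, against the 60 N limit.

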